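# Tap-centre a bud vase on the banding wheel

### The job

The small vase standing off-centre on the banding wheel is about to be banded: tap or push it gently with a fingertip, without gripping, lifting or tipping it, until it stands centred on the wheel, and take the finger away. Then turn the wheel about a quarter turn, either way round, with a fingertip on its head, to check that the vase runs true. Leave the vase standing centred and everything else on the bench where it is.

Things in the scene. Friction and masses are not known exactly. Their poses are not given: they have to be found in the camera images.
- vase: the unglazed terracotta bud vase on the wheel, 0.14 kg, 64 mm tall, round; origin at the centre of its underside, z up. Foot 41 mm across, low belly 58 mm across 21 mm above the foot, neck 21 mm across 51 mm up, lip 28 mm across. It slides on the wheel (friction 0.5 to 0.7) when touched at the belly or lower and topples when pushed at the neck
- banding_wheel: cast base of the banding wheel, 128 mm across at the foot, fixed to the bench; origin on the axis at the bench top, z up. It carries the round metal wheel head, 160 mm across and 9 mm thick, flat on top but for shallow concentric grooves (radii 32, 45, 58 and 72 mm), its top 70 mm above the bench
- wheel_top (a point): the centre of the wheel head's flat top, on its axis; turns with the head
- wheel_head (a joint): angle of the wheel head about its vertical axis, rad, positive counterclockwise from above, no stops. Stiff greased spindle: about 0.05 N m (under 1 N at the rim) turns it, and it stays where it is left. A fingertip pressed on the top near the rim with a few newtons and moved along the circle takes it along
- rim_screw (a point): small flush brass screw on the wheel head's top, 65 mm from the axis; turns with the head, so it shows how far it has turned
- spice_jar: small jar of powder, 45 mm across, 80 mm tall, loose bystander in front of the wheel on the right
- modelling_stick: wooden modelling stick, 130 mm long, 12 mm thick, loose bystander lying in front of the wheel
- paint_tube: squeezed paint tube, 84 x 38 x 19 mm, loose bystander lying in front of the wheel on the left
- canister_a: small white canister with black lid, 36 mm across, 51 mm tall, loose bystander behind the wheel
- canister_b: small white canister with black lid, 36 mm across, 56 mm tall, loose bystander behind the wheel
- ware_board: wooden ware board, 250 x 100 x 16 mm, fixed, left of the wheel
- board_vase_a: a vase like the one on the wheel, standing on the ware board
- board_vase_b: another such vase on the ware board

How it is judged:
By the outcome, as a careful person would: the job done as asked, in the order asked, and still so for the second after the job is handed in, with the robot touching nothing.
It also fails if it takes over 48 s, if anything falls off the work surface, if the arm or the gripper's body presses on something with over 40 N, if the wrist force passes 120 N, or if a joint passes its speed limit or range.

### The arm

A 7-joint arm with a two-finger parallel gripper is mounted at the origin on a cart in front of the work surface, level with it; the furniture and walls round the work are solid. World frame = base frame: x ahead of the robot, y to its left, z up, the work surface at z = 0. Lengths are in m, angles in rad, forces in N, time in s.
With the tool pointing down it reaches from about 0.35 to 0.9 m from the base axis. Payload 8.1 kg.
Tool frame: the origin (TCP) lies at the very end of the fingers, on their centre line; the grasp point (between the pads) lies 19 mm behind it (grasp_offset is the distance from the TCP to the grasp point, in m); z points along the fingers, y is the line along which they close (so a half turn about z gives the same grasp; the last joint's range is limited). The gripper opens to 92 mm and grips with 3 to 60 N. Pads are 19 mm wide; open, the fingers measure 130 mm over their backs; the gripper's body (75 mm by 190 mm) begins 47 mm behind the grasp point.
Start: joints at [1.132, 0.434, 0.025, 1.573, -0.012, 1.134, -0.075], TCP at [0.206, -0.59, 0.227] pointing down, gripper open.
Joint ranges: [-2.62, 2.62], [-0.44, 2.09], [-1.27, 1.32], [0.08, 2.57], [-1.32, 4.46], [0.12, 2], [-2.74, 2.74]. Speed limits (rad/s): [2.22, 2.22, 3.01, 3.01, 3.14, 3.14, 3.14].

### API

Orientations are given as a rotation vector (axis times angle).
In Python, from cell import observe, get_image, camera_params, sign_off, silhouettes, grasp_offset gives the robot as it stands. The module is installed in compiled form; this text tells all that it offers.
- The arm moves only by the tool jog_arm, never from a script. Its argument "motion" is a list that holds one entry, the list of rows, each a list of 7 numbers: the shift along the tool's x, y, z in m, then the turn, a rotation vector about the tool's x, y, z in rad, then the closure, from -1 (fully open) to 1 (shut), so that 0 is half open. In form: [[[dx, dy, dz, wx, wy, wz, hand], ...]]. A call has 1 to 10 rows; each row is the pose to reach, as a shift and turn from the pose commanded when the call began, along the tool's axes at that moment; what a row does not reach only later rows make up. A row lasts 1/12 s, in which the tool goes at most 41.7 mm and 7.16 degrees, less where a joint would pass 70% of its speed; a pose out of reach is approached as far as the arm can. A call with a gripper value outside its range is refused whole. The fingers move at their own pace and stop on an object; "force" is the grip in N (left out, the last holds). Time passes only in rows, so rows that repeat a pose let the fingers close. It gives the time, the measured TCP pose, the force, the opening and the grip force at its end, in the units of the state.
- observe(): the state, without advancing time (a new reading comes with each control period).
- get_image(name): name is "scene" or "top"; returns the picture (384x512x3 uint8, red, green, blue); there is no depth.
- camera_params(name): a dict with "vertical_fov" (degrees; the focal length in pixels is half the picture's height over the tangent of half this angle, whatever the lens; pixels are square), "cx", "cy" (the principal point, pixels), "T" (4x4, takes a point from camera to world coordinates). Camera axes: x right, y down, z forward; pixel columns grow to the right and rows downward; lengths in m; the calibration is good to about 2 mm. A picture is of the moment at which its call begins. camera_params takes no time and is no camera call.
- sign_off(): hands the job in; it is judged then, once.
Trained networks look in the newest picture that a camera, given by its name, has taken for a name from the list of things; names that differ only in an ending like _2 or _b are one class to them, and where a whole thing is asked for, a point or a joint stands for the part that bears it (a point fixed in the world has none). Each returns a list of dicts, best first, with "p" (0 to 1); they miss things now and then, are a little off and sometimes report something else, mostly with a low value. They report only what shows in the picture. A call takes as long as a camera call.
- silhouettes(query, camera): "mask" (384x512 bool, what is visible of it) and "pixel" ([column, row] in pixels, amid what is visible of it).
The state is a dict: "clock": time; "joints": joint angles; "dq": joint speeds; "joint_efforts": joint torques, N m; "position": TCP position; "ee_rot": TCP orientation; "force": force on the tool from outside, world axes, zero at the start; "ft_torque": the same for the moment, N m; "width": opening from 0.0 (shut) to 1.0 (fully open); "gripper_force": force on a finger pad.
Only numpy, scipy, OpenCV 4.12 (cv2) and the standard library are available. Lean on these libraries where they do the work, as an engineer would, in place of code of your own. Each camera call takes 0.05 s, during which the arm holds its last target. There are 200 camera calls.

## Working session

There is one attempt and no reset: what is moved stays moved. The work goes in short steps, Python scripts to look and compute and a tool call to move; the robot and the scene stay as the last step left them, time stands still between calls to the robot, and variables do not carry over. Pictures are saved under pics/ and viewed, at most 10 in all, crops included, and the job is handed in when it is done.

Besides the shell and the picture viewer there is one more tool, called as name(argument=value, ...), one argument or row to a line, values as JSON. jog_arm: Moves the arm, as the interface text tells. Its arguments: {"type":"object","properties":{"motion":{"type":"array"},"force":{"type":"number"}},"required":["motion"]}

```bash
mkdir -p pics; cat > h.py <<'E'
import numpy as np, cv2
from cell import *
def ray(cam,px):
    p=camera_params(cam); f=192/np.tan(np.radians(p["vertical_fov"])/2); T=np.array(p["T"])
    d=T[:3,:3]@np.array([(px[0]-p["cx"])/f,(px[1]-p["cy"])/f,1.]); return T[:3,3],d
def at(cam,px,z):
    o,d=ray(cam,px); return o+d*(z-o[2])/d[2]
def proj(cam,P):
    p=camera_params(cam); f=192/np.tan(np.radians(p["vertical_fov"])/2); T=np.array(p["T"])
    q=(np.atleast_2d(P)-T[:3,3])@T[:3,:3]; return np.c_[p["cx"]+f*q[:,0]/q[:,2],p["cy"]+f*q[:,1]/q[:,2]]
def save(cam,fn,s=1):
    im=get_image(cam); cv2.imwrite("pics/"+fn,cv2.resize(im[:,:,::-1],None,fx=s,fy=s)); return im
E
python3 - <<'E'
from h import *
for c in("top","scene"):
    save(c,c+"0.png",1.5)
    p=camera_params(c); print(c,p["vertical_fov"],p["cx"],p["cy"],np.round(p["T"],3).tolist())
    for n in("vase","wheel_head","rim_screw","wheel_top","spice_jar","canister_a","modelling_stick","paint_tube"):
        for r in silhouettes(n,c)[:4]:
            ys,xs=np.nonzero(r["mask"]); 
            print(n,round(r["p"],2),np.round(r["pixel"]),xs.min(),xs.max(),ys.min(),ys.max(),np.round(at(c,r["pixel"],.07),3)) if len(xs) else 0
s=observe(); print({k:np.round(v,3).tolist() for k,v in s.items()})
E
```

```text
top 43.769462319437594 254.32750556173363 189.1539570542836 [[-0.026, -0.988, 0.151, 0.376], [-0.999, 0.031, 0.032, 0.069], [-0.036, -0.15, -0.988, 1.315], [0.0, 0.0, 0.0, 1.0]]
vase 0.74 [253. 205.] 244 265 197 218 [0.526 0.112 0.07 ]
wheel_head 0.73 [262. 198.] 231 290 170 230 [0.544 0.088 0.07 ]
wheel_head 0.16 [325. 123.] 318 331 114 128 [ 0.739 -0.085  0.07 ]
rim_screw 0.66 [262. 195.] 230 290 170 230 [0.55  0.089 0.07 ]
wheel_top 0.62 [262. 198.] 230 290 170 231 [0.543 0.087 0.07 ]
spice_jar 0.76 [388. 270.] 375 396 262 278 [ 0.349 -0.226  0.07 ]
canister_a 0.66 [327. 119.] 319 331 114 128 [ 0.75  -0.091  0.07 ]
canister_a 0.62 [288. 122.] 281 295 114 129 [0.745 0.013 0.07 ]
modelling_stick 0.55 [305. 252.] 284 324 239 262 [ 0.398 -0.017  0.07 ]
paint_tube 0.68 [210. 254.] 201 219 237 265 [0.401 0.227 0.07 ]
scene 53.60842225844638 253.5108458329763 184.78325807291333 [[-0.691, -0.489, 0.532, -0.059], [-0.723, 0.451, -0.524, 0.702], [0.016, -0.747, -0.665, 0.885], [0.0, 0.0, 0.0, 1.0]]
vase 0.68 [261. 198.] 251 269 186 208 [0.532 0.087 0.07 ]
vase 0.57 [366. 188.] 358 373 177 2
[... 157 characters left out ...]
l_top 0.73 [248. 203.] 232 283 182 219 [0.546 0.13  0.07 ]
spice_jar 0.8 [363. 188.] 358 374 177 200 [ 0.343 -0.189  0.07 ]
canister_a 0.48 [230. 165.] 226 235 157 173 [0.721 0.046 0.07 ]
modelling_stick 0.57 [253. 259.] 239 266 254 268 [0.38  0.265 0.07 ]
paint_tube 0.66 [252. 259.] 239 266 254 267 [0.383 0.265 0.07 ]
{'clock': 0.9, 'joints': [1.132, 0.434, 0.025, 1.573, -0.012, 1.134, -0.075], 'dq': [0.0, -0.002, -0.002, 0.001, 0.002, 0.003, 0.0], 'joint_efforts': [0.001, -66.765, 0.984, -31.481, -0.061, 0.032, 0.0], 'position': [0.206, -0.59, 0.227], 'ee_rot': [3.097, 0.525, -0.0], 'force': [0.081, -0.638, 0.277], 'ft_torque': [-0.026, -0.018, 0.049], 'gripper_force': 0.0, 'width': 1.003}
```

```bash
python3 - <<'E'
import cv2,numpy as np
a=cv2.imread("pics/top0.png"); b=cv2.imread("pics/scene0.png")
s=lambda i,x,y,w,h,k:cv2.resize(cv2.resize(i,(512,384),interpolation=cv2.INTER_AREA)[y:y+h,x:x+w],None,fx=k,fy=k,interpolation=cv2.INTER_CUBIC)
cv2.imwrite("pics/crops.png",np.hstack([s(a,220,160,80,80,5),s(b,215,160,80,80,5)]))
E
```

```text
(no output)
```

View pics/top0.png

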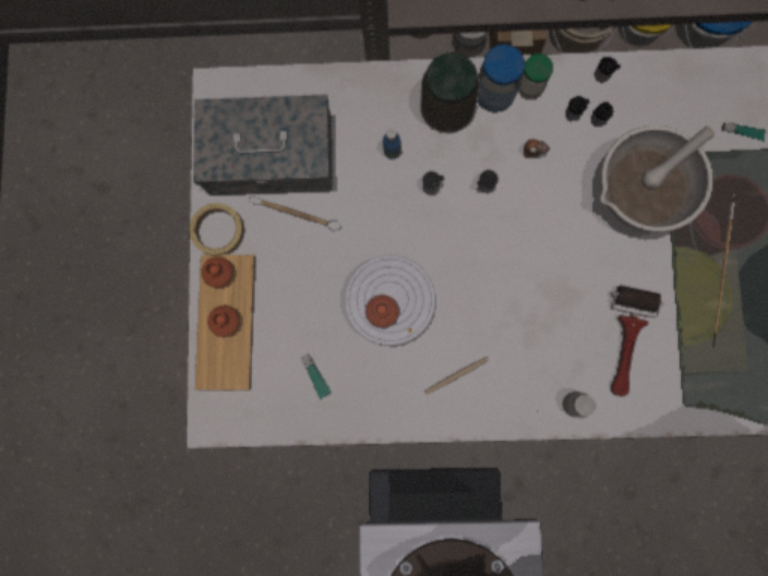

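View pics/crops.png

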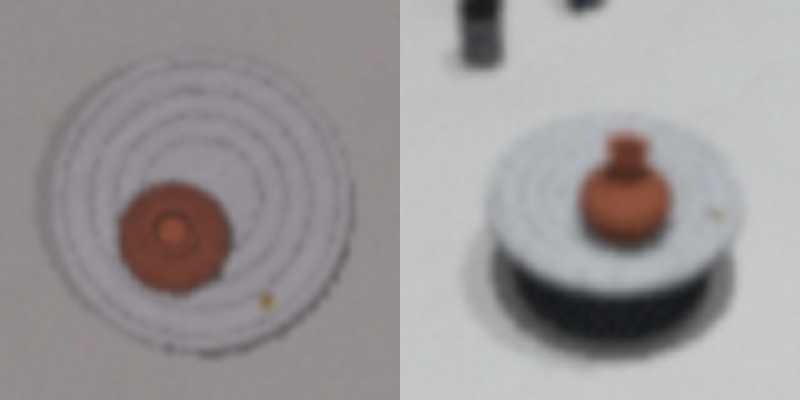

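The picture shows the wheel centred at about top px (260,200), the vase at (255,207) offset toward the robot and to the left, and the rim screw at (273,220). The canisters, jar, stick and tube are well clear. Next I fit outlines for accuracy.

```bash
cat >> h.py <<'E'
from scipy.optimize import minimize
t=np.linspace(0,2*np.pi,48)
WH=[(.080,.061),(.080,.070)]
VA=[(.0205,.070),(.027,.079),(.029,.091),(.027,.102),(.019,.112),(.0105,.121),(.014,.134)]
def render(cam,xy,prof,S=4):
    R=[proj(cam,np.c_[xy[0]+r*np.cos(t),xy[1]+r*np.sin(t),0*t+z]) for r,z in prof]
    m=np.zeros((384*S,512*S),np.uint8)
    for a,b in zip(R,R[1:]): cv2.fillConvexPoly(m,cv2.convexHull(np.round(((np.r_[a,b]+.5)*S-.5)*16).astype(np.int32)),255,shift=4)
    return cv2.resize(m,(512,384),interpolation=cv2.INTER_AREA)/255.
def fit(cam,mask,prof,xy,w=None):
    f=lambda p:np.sum(np.abs(render(cam,p,prof)-mask)*(1 if w is None else w))
    r=minimize(f,xy,method="Nelder-Mead",options=dict(initial_simplex=[xy,[xy[0]+.006,xy[1]],[xy[0],xy[1]+.006]],xatol=1e-4,fatol=.01)); return r.x,r.fun
def vase(cam,im,guess):
    i=im.astype(float); red=(i[:,:,0]-i[:,:,2])
    w=np.zeros((384,512)); c=proj(cam,[[guess[0],guess[1],.1]])[0].astype(int); w[c[1]-28:c[1]+28,c[0]-28:c[0]+28]=1
    m=np.clip(red/np.percentile(red[w>0][red[w>0]>25],40),0,1)*w; m[m<.15]=0
    return fit(cam,m,VA,guess,w)
E
python3 - <<'E'
from h import *
for c in("top","scene"):
    im=get_image(c)
    v,e=vase(c,im,np.array([.53,.107])); print(c,"vase",np.round(v,4),e)
    m=silhouettes("wheel_head",c)[0]["mask"].astype(float)
    w,e2=fit(c,m,WH,np.array([.543,.088]),1-(render(c,v,VA)>0)); print("wheel",np.round(w,4),e2,"diff",np.round(w-v,4))
    # grooves: darkness along projected circles
    g=cv2.GaussianBlur(im.mean(2).astype(np.float32),(0,0),.6); bg=cv2.GaussianBlur(g,(0,0),3); D=g-bg
    ok=(render(c,v,[(r+.006,z) for r,z in VA])<.01)
    def cost(p):
        s=0
        for r in(.032,.045,.058,.072):
            q=proj(c,np.c_[p[0]+r*np.cos(t),p[1]+r*np.sin(t),0*t+.07]).astype(np.float32)
            d=cv2.remap(D,q[:,0],q[:,1],1).ravel() if 0 else cv2.remap(D,q[:,:1],q[:,1:],1).ravel(); k=cv2.remap(ok.astype(np.float32),q[:,:1],q[:,1:],1).ravel()>.9
            s+=d[k].mean()
        return s
    r=min((minimize(cost,w+np.array(o),method="Nelder-Mead",options=dict(initial_simplex=[w+o,w+o+np.array([.003,0]),w+o+np.array([0,.003])])) for o in np.array([[0,0],[.003,0],[-.003,0],[0,.003],[0,-.003]])),key=lambda r:r.fun)
    print("groove",np.round(r.x,4),r.fun,np.round(r.x-v,4))
    i=im.astype(float); y=np.minimum(i[:,:,0],i[:,:,1])-i[:,:,2]; y*=(render(c,w,[(.07,.07),(.07,.07)])>.5)*ok
    ys,xs=np.nonzero(y>.5*y.max()); wt=y[ys,xs]; p=at(c,[(xs*wt).sum()/wt.sum(),(ys*wt).sum()/wt.sum()],.07)[:2]
    d=p-r.x; print("screw",np.round(p,4),np.hypot(*d),np.degrees(np.arctan2(d[1],d[0])),y.max())
E
```

```text
top vase [0.5169 0.1091] 52.86037735849057
wheel [0.5388 0.0959] 93.14117647058823 diff [ 0.0219 -0.0132]
groove [0.5389 0.0951] -13.42557144165039 [ 0.022 -0.014]
screw [0.4841 0.0622] 0.06386172674172898 -149.03407016961378 34.0
scene vase [0.5175 0.1058] 69.72200435729849
wheel [0.5405 0.0933] 61.53333333333334 diff [ 0.023  -0.0125]
groove [0.5951 0.0276] 2.353100299835205 [ 0.0777 -0.0782]
screw [0.4827 0.0606] 0.1172125362800012 163.68493121337502 10.0<stdin>:15: RuntimeWarning: Mean of empty slice.
  ret = ret.dtype.type(ret / rcount)
```

The two cameras agree. The wheel axis is at about (0.5395, 0.094) and the vase at (0.517, 0.1075), so it is 26 mm off. The screw is at -149° and r = 64 mm (65 expected). Now I'll move behind the vase.

```bash
cat > go.py <<'E'
import sys,numpy as np
from scipy.spatial.transform import Rotation as Ro
from cell import observe
def pose(yaw):  # tool x at yaw deg, z down
    a=np.radians(yaw); x=[np.cos(a),np.sin(a),0]; z=[0,0,-1.]; return Ro.from_matrix(np.c_[x,np.cross(z,x),z])
def row(p,R,P,yaw): return np.round(np.r_[R.inv().apply(np.array(P)-p),(R.inv()*pose(yaw)).as_rotvec()],4).tolist()
if __name__=="__main__":
    s=observe(); p=np.array(s["position"]); R=Ro.from_rotvec(s["ee_rot"])
    a=list(map(float,sys.argv[1:]))
    print(s["clock"],np.round(p,4),np.round(R.as_matrix()[:,0],3),np.round(s["force"],2),s["width"])
    for i in range(0,len(a),4): print(row(p,R,a[i:i+3],a[i+3]))
E
python3 go.py .45 -.2 .22 85 .462 .1400 .2 149
```

```text
1.1 [ 0.2059 -0.5901  0.2268] [0.944 0.329 0.   ] [ 0.95 -0.16  1.02] 0.9985014031827254
[0.359, -0.2879, 0.0067, 0.0001, 0.0, -1.1478]
[0.4823, -0.605, 0.0267, 0.0001, 0.0001, -2.2649]
```

jog_arm(
  motion=[
    [[0.36,-0.288,0.007,0,0,-1.148,1],[0.36,-0.288,0.007,0,0,-1.148,1],[0.36,-0.288,0.007,0,0,-1.148,1],[0.36,-0.288,0.007,0,0,-1.148,1],[0.36,-0.288,0.007,0,0,-1.148,1],[0.36,-0.288,0.007,0,0,-1.148,1],[0.36,-0.288,0.007,0,0,-1.148,1],[0.36,-0.288,0.007,0,0,-1.148,1],[0.36,-0.288,0.007,0,0,-1.148,1],[0.36,-0.288,0.007,0,0,-1.148,1]],
  ],
  force=10,
)

```text
clock: 1.93
position: [0.428, -0.2355, 0.2208]
ee_rot: [2.308, 2.131, 0.0]
force: [0.4, -1.0, 0.0]
width: 0.323
gripper_force: 0.0
```

```bash
python3 go.py .462 .14 .2 149
```

```text
1.9333 [ 0.428  -0.2355  0.2208] [ 0.08   0.997 -0.001] [ 0.4  -1.04  0.03] 0.32268610275059645
[0.377, 0.0039, 0.0205, 0.0003, 0.0009, -1.1094]
```

jog_arm(
  motion=[
    [[0.34,0.004,0.02,0,0,-1.1,1],[0.34,0.004,0.02,0,0,-1.1,1],[0.34,0.004,0.02,0,0,-1.1,1],[0.34,0.004,0.02,0,0,-1.1,1],[0.34,0.004,0.02,0,0,-1.1,1],[0.34,0.004,0.02,0,0,-1.1,1],[0.34,0.004,0.02,0,0,-1.1,1],[0.34,0.004,0.02,0,0,-1.1,1],[0.34,0.004,0.02,0,0,-1.1,1],[0.34,0.004,0.02,0,0,-1.1,1]],
  ],
)

```text
clock: 2.77
position: [0.4608, 0.105, 0.2006]
ee_rot: [-0.848, -3.025, -0.003]
force: [0.0, -0.5, 0.3]
width: 0.003
gripper_force: 0.0
```

jog_arm(
  motion=[
    [[0,0,0,0,0,0,1],[0,0,0,0,0,0,1],[0,0,0,0,0,0,1]],
  ],
)

```text
clock: 3.02
position: [0.461, 0.0994, 0.2003]
ee_rot: [0.872, 3.018, -0.001]
force: [0.2, 0.4, 0.1]
width: -0.001
gripper_force: 0.0
```

```bash
python3 go.py .462 .14 .2 149
```

```text
3.0167 [0.461  0.0994 0.2003] [-0.846  0.533 -0.   ] [0.17 0.39 0.07] -0.0012039970659567187
[0.0208, 0.0348, 0.0003, -0.0008, 0.0004, -0.0215]
```

jog_arm(
  motion=[
    [[0.021,0.035,0,0,0,-0.0215,1],[0.021,0.035,0,0,0,-0.0215,1],[0.021,0.035,0.04,0,0,-0.0215,1],[0.021,0.035,0.08,0,0,-0.0215,1],[0.021,0.035,0.1,0,0,-0.0215,1],[0.021,0.035,0.118,0,0,-0.0215,1],[0.021,0.035,0.118,0,0,-0.0215,1],[0.021,0.035,0.118,0,0,-0.0215,1]],
  ],
)

```text
clock: 3.68
position: [0.4613, 0.1409, 0.0822]
ee_rot: [-0.835, -3.027, 0.002]
force: [0.1, -0.7, -0.0]
width: 0.006
gripper_force: 0.0
```

```bash
python3 go.py .5065 .1138 .083 149; python3 - <<'E'
from h import *
im=get_image("scene")
cv2.imwrite("pics/s1.png",cv2.resize(im[140:240,190:320,::-1],None,fx=5,fy=5,interpolation=cv2.INTER_CUBIC))
E
```

```text
3.6833 [0.4613 0.1409 0.0822] [-0.859  0.513  0.001] [ 0.12 -0.71 -0.02] 0.005974923409097328
[-0.0527, -0.0001, -0.0008, -0.0015, -0.0009, 0.0026]
```

View pics/s1.png

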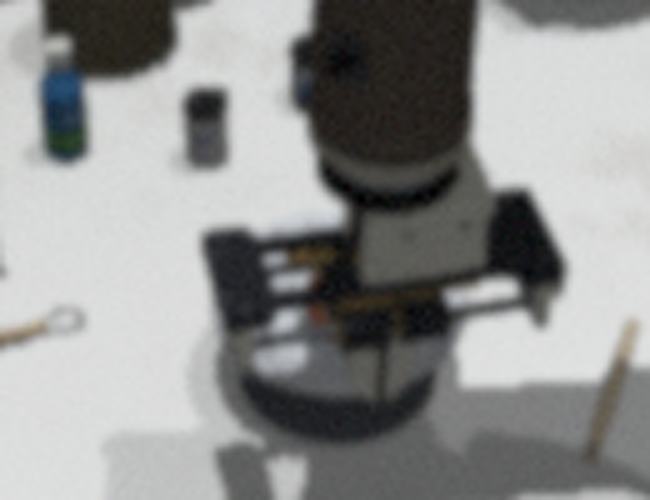

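The fingers are shut and stand over the near-left rim; the vase, at about crop px (318,310), is mostly hidden behind the gripper. I'll push in slowly.

jog_arm(
  motion=[
    [[-0.006,0,0,0,0,0,1],[-0.012,0,0,0,0,0,1],[-0.016,0,0,0,0,0,1],[-0.019,0,0,0,0,0,1],[-0.022,0,0,0,0,0,1],[-0.025,0,0,0,0,0,1],[-0.028,0,0,0,0,0,1],[-0.031,0,0,0,0,0,1],[-0.034,0,0,0,0,0,1],[-0.036,0,0,0,0,0,1]],
  ],
)

```text
clock: 4.57
position: [0.4927, 0.1235, 0.0824]
ee_rot: [-0.832, -3.029, -0.0]
force: [-1.0, 2.1, 0.9]
width: 0.003
gripper_force: 0.8
```

jog_arm(
  motion=[
    [[-0.003,0,0,0,0,0,1],[-0.006,0,0,0,0,0,1],[-0.009,0,0,0,0,0,1],[-0.011,0,0,0,0,0,1],[-0.013,0,0,0,0,0,1],[-0.013,0,0,0,0,0,1],[-0.013,0,0,0,0,0,1]],
  ],
)

```text
clock: 5.15
position: [0.5039, 0.1168, 0.0824]
ee_rot: [0.833, 3.029, -0.0]
force: [-0.0, -0.1, 0.4]
width: 0.007
gripper_force: 0.0
```

jog_arm(
  motion=[
    [[0.01,0,0,0,0,0,1],[0.03,0,0,0,0,0,1],[0.06,0,0,0,0,0,1],[0.06,0,-0.03,0,0,0,1],[0.09,0,-0.06,0,0,0,1],[0.12,0,-0.1,0,0,0,1],[0.14,0,-0.1,0,0,0,1],[0.14,0,-0.1,0,0,0,1]],
  ],
)

```text
clock: 5.82
position: [0.3801, 0.192, 0.1849]
ee_rot: [0.823, 3.028, 0.003]
force: [0.4, 1.3, -0.5]
width: 0.002
gripper_force: 0.0
```

```bash
cat > look.py <<'E'
from h import *
for c in("top","scene"):
    im=get_image(c); v,e=vase(c,im,np.array([.535,.095])); print(c,"vase",np.round(v,4),e)
    m=silhouettes("wheel_head",c)[0]["mask"].astype(float)
    w,e2=fit(c,m,WH,np.array([.5395,.095]),1-(render(c,v,VA)>0)); print("wheel",np.round(w,4),e2,"diff",np.round(w-v,4))
    w0=np.array([.539,.0955]) if c=="top" else np.array([.5405,.0933])
    i=im.astype(float); y=np.minimum(i[:,:,0],i[:,:,1])-i[:,:,2]; y*=(render(c,w0,[(.074,.07),(.074,.07)])>.5)*(render(c,v,[(r+.006,z) for r,z in VA])<.01)
    ys,xs=np.nonzero(y>.5*y.max()); wt=y[ys,xs]; p=at(c,[(xs*wt).sum()/wt.sum(),(ys*wt).sum()/wt.sum()],.07)[:2]
    d=p-w0; print("  vs first wheel",np.round(w0-v,4),"screw",np.round(p,4),np.hypot(*d).round(4),np.degrees(np.arctan2(d[1],d[0])).round(1),y.max())
    c0=proj(c,[[.54,.095,.08]])[0].astype(int); q=im[c0[1]-45:c0[1]+45,c0[0]-40:c0[0]+40,::-1]
    globals()[c]=cv2.resize(q,None,fx=5,fy=5,interpolation=cv2.INTER_CUBIC)
import sys; cv2.imwrite("pics/"+sys.argv[1],np.hstack([top,scene]))
E
python3 go.py; python3 look.py l1.png
```

```text
5.8167 [0.3801 0.192  0.1849] [-0.862  0.506 -0.003] [ 0.44  1.29 -0.45] 0.0021296295367466307
top vase [0.536  0.0989] 50.423394185260314
wheel [0.5382 0.0952] 53.113725490196074 diff [ 0.0022 -0.0037]
  vs first wheel [ 0.003  -0.0034] screw [0.4845 0.0623] 0.0638 -148.7 38.0
scene vase [0.5285 0.0945] 233.29305944600063
wheel [0.5425 0.0948] 745.7294117647059 diff [0.014  0.0003]
  vs first wheel [ 0.012  -0.0012] screw [0.5076 0.0439] 0.0593 -123.7 20.0
```

View pics/l1.png

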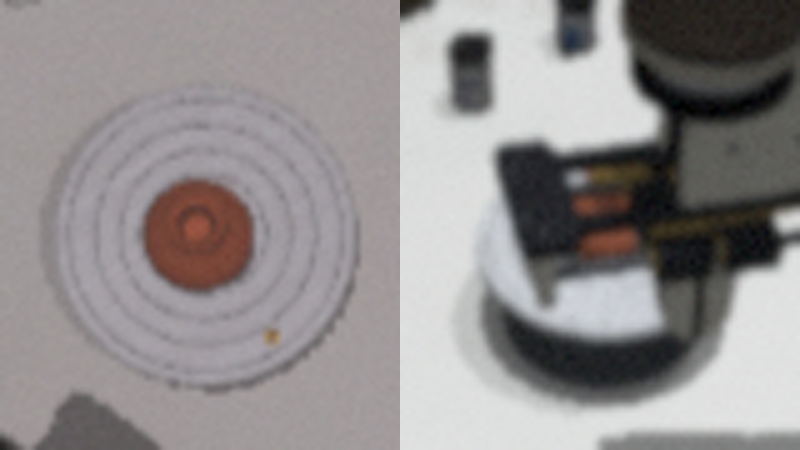

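Top view: the vase is now 4.5 mm short of the axis and needs to go about (+2.7, -3.7) mm. The screw has not moved (-149°). A second, small push along -55°.

```bash
python3 go.py .497 .155 .185 125 .497 .155 .083 125
```

```text
6.0167 [0.3834 0.1878 0.1819] [-0.859  0.511 -0.   ] [ 0.58 -0.33  0.11] 0.008095817391249422
[-0.1143, 0.0299, -0.0031, -0.0008, 0.0004, 0.4231]
[-0.1143, 0.03, 0.0989, -0.0008, 0.0004, 0.4231]
```

jog_arm(
  motion=[
    [[-0.03,0.03,0,0,0,0.1,1],[-0.06,0.03,0,0,0,0.2,1],[-0.09,0.03,0,0,0,0.3,1],[-0.114,0.03,0,0,0,0.423,1],[-0.114,0.03,0,0,0,0.423,1],[-0.114,0.03,0.03,0,0,0.423,1],[-0.114,0.03,0.065,0,0,0.423,1],[-0.114,0.03,0.099,0,0,0.423,1],[-0.114,0.03,0.099,0,0,0.423,1],[-0.114,0.03,0.099,0,0,0.423,1]],
  ],
)

```text
clock: 6.85
position: [0.4952, 0.1552, 0.0818]
ee_rot: [-1.447, -2.784, 0.006]
force: [0.8, 0.2, 1.1]
width: 0.004
gripper_force: 0.0
```

```bash
python3 go.py .5172 .1261 .083 125
```

```text
6.85 [0.4952 0.1552 0.0818] [-0.574  0.819  0.002] [0.8  0.2  1.11] 0.0035210883663954026
[-0.0364, 0.0012, -0.0012, -0.0049, -0.0017, 0.001]
```

jog_arm(
  motion=[
    [[-0.008,0.001,0,0,0,0,1],[-0.016,0.001,0,0,0,0,1],[-0.021,0.001,0,0,0,0,1],[-0.025,0.001,0,0,0,0,1],[-0.028,0.001,0,0,0,0,1],[-0.031,0.001,0,0,0,0,1],[-0.0335,0.001,0,0,0,0,1],[-0.0355,0.001,0,0,0,0,1],[-0.0355,0.001,0,0,0,0,1],[-0.0355,0.001,0,0,0,0,1]],
  ],
)

```text
clock: 7.68
position: [0.5179, 0.1276, 0.0834]
ee_rot: [-1.45, -2.787, 0.0]
force: [0.3, -0.3, -0.0]
width: 0.005
gripper_force: 0.0
```

jog_arm(
  motion=[
    [[0.01,0,0,0,0,0,1],[0.03,0,0,0,0,0,1],[0.06,0,0,0,0,0,1],[0.08,0,-0.03,0,0,0,1],[0.12,0,-0.06,0,0,0,1],[0.15,0,-0.1,0,0,0,1],[0.16,0,-0.1,0,0,0,1],[0.16,0,-0.1,0,0,0,1]],
  ],
)

```text
clock: 8.35
position: [0.4237, 0.2648, 0.1871]
ee_rot: [1.439, 2.791, 0.01]
force: [-0.8, 0.4, 0.6]
width: 0.004
gripper_force: 0.0
```

```bash
python3 go.py; python3 look.py l2.png
```

```text
8.35 [0.4237 0.2648 0.1871] [-0.58   0.815  0.002] [-0.79  0.37  0.58] 0.004436918201861541
top vase [0.5378 0.0962] 49.56764705882353
wheel [0.5389 0.0942] 71.04313725490196 diff [ 0.001  -0.0021]
  vs first wheel [ 0.0012 -0.0007] screw [0.4838 0.0619] 0.0646 -148.7 37.0
scene vase [0.5467 0.1128] 463.14766214177985
wheel [0.5387 0.0915] 943.8078431372548 diff [-0.0081 -0.0213]
  vs first wheel [-0.0062 -0.0195] screw [0.5742 0.1433] 0.0603 56.0 19.0
```

View pics/l2.png

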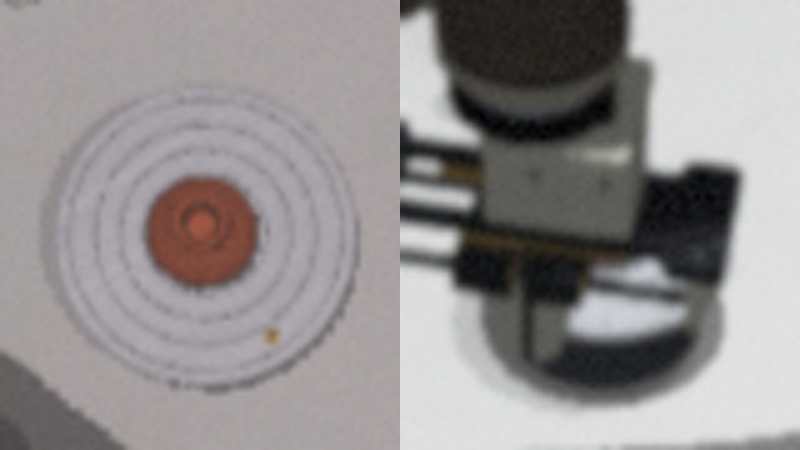

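```bash
python3 go.py .44 -.2 .24 75
```

```text
8.55 [0.4259 0.2575 0.1825] [-0.574  0.819 -0.001] [-0.41 -0.02 -0.22] 0.004995924623565981
[-0.3828, -0.2509, -0.0569, -0.0012, 0.0014, 0.8726]
```

jog_arm(
  motion=[
    [[-0.02,-0.013,-0.04,0,0,0.05,1],[-0.383,-0.251,-0.057,0,0,0.87,1],[-0.383,-0.251,-0.057,0,0,0.87,1],[-0.383,-0.251,-0.057,0,0,0.87,1],[-0.383,-0.251,-0.057,0,0,0.87,1],[-0.383,-0.251,-0.057,0,0,0.87,1],[-0.383,-0.251,-0.057,0,0,0.87,1],[-0.383,-0.251,-0.057,0,0,0.87,1],[-0.383,-0.251,-0.057,0,0,0.87,1],[-0.383,-0.251,-0.057,0,0,0.87,1]],
  ],
)

```text
clock: 9.38
position: [0.4371, -0.1404, 0.2365]
ee_rot: [-2.491, -1.912, 0.002]
force: [1.6, -0.1, -0.2]
width: 0.006
gripper_force: 0.0
```

jog_arm(
  motion=[
    [[0,-0.03,0,0,0,0,1],[0,-0.06,0,0,0,0,1],[0,-0.06,0,0,0,0,1],[0,-0.06,0,0,0,0,1]],
  ],
)

```text
clock: 9.72
position: [0.3786, -0.1228, 0.2365]
ee_rot: [-2.491, -1.912, 0.003]
force: [1.0, -1.0, -0.3]
width: 0.005
gripper_force: 0.0
```

```bash
cat > fine.py <<'E'
from h import *
import sys
for c in("top","scene"):
    V=[];W=[];G=[];I=[]
    for k in range(4):
        im=get_image(c); I.append(im.astype(float))
    im=np.mean(I,0); v,e=vase(c,im,np.array([.5395,.094])); 
    m=silhouettes("wheel_head",c)[0]["mask"].astype(float)
    w,e2=fit(c,m,WH,np.array([.5395,.094]),1-(render(c,v,VA)>0))
    g=im.mean(2).astype(np.float32); D=g-cv2.GaussianBlur(g,(0,0),3)
    ok=(render(c,v,[(r+.006,z) for r,z in VA])<.01).astype(np.float32)
    T=np.linspace(0,2*np.pi,180); S=lambda A,q:cv2.remap(A,q[:,:1],q[:,1:],cv2.INTER_LINEAR).ravel()
    def cost(p):
        s=0
        for r in(.032,.045,.058,.072):
            q=proj(c,np.c_[p[0]+r*np.cos(T),p[1]+r*np.sin(T),0*T+.07]).astype(np.float32); k=S(ok,q)
            s+=(S(D,q)*k).sum()/k.sum()
        return s
    gr=np.mgrid[-5:5.1:.5,-5:5.1:.5].reshape(2,-1).T/1000+w
    b=min(gr,key=cost); r=minimize(cost,b,method="Nelder-Mead",options=dict(initial_simplex=[b,b+[.0007,0],b+[0,.0007]]))
    print(c,"vase",np.round(v,4),round(e),"sil",np.round(w,4),round(e2),"groove",np.round(r.x,4),round(r.fun,1),"diff",np.round(w-v,4),np.round(r.x-v,4))
    y=np.minimum(im[:,:,0],im[:,:,1])-im[:,:,2]; y*=(render(c,w,[(.072,.07),(.072,.07)])>.5)*ok
    ys,xs=np.nonzero(y>.5*y.max()); wt=y[ys,xs]; p=at(c,[(xs*wt).sum()/wt.sum(),(ys*wt).sum()/wt.sum()],.07)[:2]
    d=p-r.x; print("  screw",np.hypot(*d).round(4),np.degrees(np.arctan2(d[1],d[0])).round(1),y.max())
    c0=proj(c,[[.54,.095,.08]])[0].astype(int); q=im[c0[1]-45:c0[1]+45,c0[0]-40:c0[0]+40,::-1].astype(np.uint8)
    globals()[c]=cv2.resize(q,None,fx=5,fy=5,interpolation=cv2.INTER_CUBIC)
cv2.imwrite("pics/"+sys.argv[1],np.hstack([top,scene]))
E
python3 fine.py l3.png;python3 go.py .592 .058 .12 145
```

```text
top vase [0.5377 0.0963] 50 sil [0.5379 0.0945] 70 groove [0.5395 0.0946] -8.9 diff [ 0.0001 -0.0018] [ 0.0018 -0.0017]
  screw 0.0642 -149.7 37.75
scene vase [0.5389 0.0937] 67 sil [0.5423 0.0934] 80 groove [0.5442 0.0881] 1.0 diff [ 0.0034 -0.0003] [ 0.0053 -0.0055]
  screw 0.0671 -155.4 10.5
10.2167 [ 0.3807 -0.1218  0.2373] [0.255 0.967 0.   ] [ 0.23 -1.02 -0.2 ] 0.0031434286105291574
[0.2278, 0.1584, 0.1173, -0.0001, -0.0002, -1.2182]fine.py:17: RuntimeWarning: invalid value encountered in scalar divide
  s+=(S(D,q)*k).sum()/k.sum()
```

View pics/l3.png

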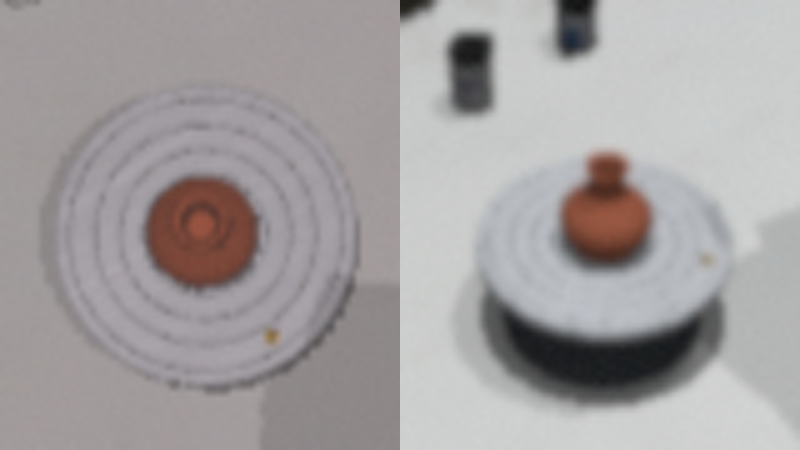

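```bash
cat > fine2.py <<'E'
from h import *
T=np.linspace(0,2*np.pi,240); S=lambda A,q:cv2.remap(A,q[:,:1],q[:,1:],cv2.INTER_CUBIC).ravel()
for c in("top","scene"):
    im=np.mean([get_image(c).astype(float) for _ in range(6)],0)
    v0=np.array([.5378,.0962]) if c=="top" else np.array([.539,.0937])
    red=(im[:,:,0]-im[:,:,2]); w=np.zeros((384,512)); k=proj(c,[[*v0,.1]])[0].astype(int); w[k[1]-22:k[1]+22,k[0]-22:k[0]+22]=1
    sm=(cv2.GaussianBlur(red,(0,0),.5)); ref=np.median(sm[(render(c,v0,VA)>.99)]); m=(np.clip((sm/ref-.2)/.6,0,1))*w
    out=[]
    for dz in(-.002,0,.002):
      for k in (.97,1.,1.03):
        x,e=fit(c,m,[(r*k,z+dz) for r,z in VA],v0,w); out.append((e,dz,k,x))
    out.sort(key=lambda o:o[0])
    for e,dz,k,x in out[:3]: print(c,"vase",np.round(x,4),dz,k,round(e,1))
    g=im.mean(2).astype(np.float32); D=g-cv2.GaussianBlur(g,(0,0),3); best=out[0][3]
    ok=(render(c,best,[(r+.007,z) for r,z in VA])<.01).astype(np.float32)
    def ring(p,r,z=.07):
        return proj(c,np.c_[p[0]+r*np.cos(T),p[1]+r*np.sin(T),0*T+z]).astype(np.float32)
    def cost(p,rs=(.045,.058,.072)):
        s=0
        for r in rs:
            q=ring(p,r); k=S(ok,q)>.5; s+=S(D,q)[k].mean()
        return s
    for rs in((.045,.058,.072),(.045,.058),(.072,)):
        w0=np.array([.5388,.095]) if c=="top" else np.array([.5405,.0933])
        gr=np.mgrid[-4:4.1:.4,-4:4.1:.4].reshape(2,-1).T/1000+w0; b=min(gr,key=lambda p:cost(p,rs))
        r=minimize(cost,b,args=(rs,),method="Nelder-Mead",options=dict(initial_simplex=[b,b+[.0004,0],b+[0,.0004]]))
        print("  groove",rs,np.round(r.x,4),round(r.fun,2),"diff",np.round(r.x-best,4))
E
python3 fine2.py
```

```text
Traceback (most recent call last):
  File "fine2.py", line 11, in <module>
    x,e=fit(c,m,[(r*k,z+dz) for r,z in VA],v0,w); out.append((e,dz,k,x))
        ~~~^^^^^^^^^^^^^^^^^^^^^^^^^^^^^^^^^^^^^
  File "h.py", line 24, in fit
    r=minimize(f,xy,method="Nelder-Mead",options=dict(initial_simplex=[xy,[xy[0]+.006,xy[1]],[xy[0],xy[1]+.006]],xatol=1e-4,fatol=.01)); return r.x,r.fun
  File "h.py", line 23, in <lambda>
    f=lambda p:np.sum(np.abs(render(cam,p,prof)-mask)*(1 if w is None else w))
                             ~~~~~~^^^^^^^^^^^^
  File "h.py", line 18, in render
    R=[proj(cam,np.c_[xy[0]+r*np.cos(t),xy[1]+r*np.sin(t),0*t+z]) for r,z in prof]
       ~~~~^^^^^^^^^^^^^^^^^^^^^^^^^^^^^^^^^^^^^^^^^^^^^^^^^^^^^^
  File "h.py", line 9, in proj
    p=camera_params(cam); f=192/np.tan(np.radians(p["vertical_fov"])/2); T=np.array(p["T"])
ValueError: time passes only in moves, steps and waits
```

```bash
sed -i 's/^from cell import \*/from cell import *\nimport functools; camera_params=functools.lru_cache(camera_params)/' h.py; python3 fine2.py
```

```text
top vase [0.5378 0.0967] -0.002 0.97 16.2
top vase [0.5378 0.0964] 0 0.97 17.3
top vase [0.5374 0.0965] 0.002 0.97 18.4
  groove (0.045, 0.058, 0.072) [0.5389 0.0953] -22.4 diff [ 0.0011 -0.0014]
  groove (0.045, 0.058) [0.5389 0.0952] -16.82 diff [ 0.0011 -0.0015]
  groove (0.072,) [0.5389 0.0953] -5.58 diff [ 0.0011 -0.0014]
scene vase [0.541  0.0916] -0.002 0.97 50.8
scene vase [0.54   0.0937] 0 0.97 52.6
scene vase [0.5372 0.0945] 0.002 0.97 54.3
  groove (0.045, 0.058, 0.072) [0.5402 0.0936] 10.56 diff [-0.0008  0.0021]
  groove (0.045, 0.058) [0.5388 0.0951] 4.62 diff [-0.0022  0.0035]
  groove (0.072,) [0.5533 0.0802] 0.71 diff [ 0.0123 -0.0114]
```

Six averaged top frames put the vase 1.7 mm from the axis, along -52°. I'll make one more fine nudge along the same line. Both pushes so far calibrate the finger-to-vase distance at 36.9 mm.

```bash
python3 go.py .4965 .156 .19 125
```

```text
11.1167 [ 0.3805 -0.1219  0.2374] [ 0.256  0.967 -0.   ] [ 0.19  0.01 -0.52] 0.00564848311243795
[0.2983, 0.0411, 0.0474, 0.0, 0.0, -0.8695]
```

jog_arm(
  motion=[
    [[0.298,0.041,0.047,0,0,-0.87,1],[0.298,0.041,0.047,0,0,-0.87,1],[0.298,0.041,0.047,0,0,-0.87,1],[0.298,0.041,0.047,0,0,-0.87,1],[0.298,0.041,0.047,0,0,-0.87,1],[0.298,0.041,0.047,0,0,-0.87,1],[0.298,0.041,0.047,0,0,-0.87,1],[0.298,0.041,0.047,0,0,-0.87,1],[0.298,0.041,0.047,0,0,-0.87,1],[0.298,0.041,0.047,0,0,-0.87,1]],
  ],
)

```text
clock: 11.95
position: [0.496, 0.1559, 0.1899]
ee_rot: [-1.449, -2.786, 0.001]
force: [-0.7, -0.5, -1.0]
width: 0.006
gripper_force: 0.0
```

```bash
python3 go.py .4965 .156 .083 125
```

```text
11.95 [0.496  0.1559 0.1899] [-0.574  0.819  0.001] [-0.66 -0.49 -0.99] 0.006191987102750998
[-0.0003, 0.0006, 0.1069, -0.0013, -0.0006, 0.0007]
```

jog_arm(
  motion=[
    [[0,0,0.035,0,0,0,1],[0,0,0.07,0,0,0,1],[0,0,0.1,0,0,0,1],[0,0,0.107,0,0,0,1],[0,0,0.107,0,0,0,1],[0,0,0.107,0,0,0,1]],
  ],
)

```text
clock: 12.45
position: [0.4968, 0.155, 0.0845]
ee_rot: [1.452, 2.785, 0.0]
force: [-0.4, 0.1, 0.5]
width: 0.004
gripper_force: 0.0
```

```bash
python3 go.py .5189 .1262 .083 125
```

```text
12.45 [0.4968 0.155  0.0845] [-0.573  0.82  -0.001] [-0.36  0.07  0.5 ] 0.00405655379439322
[-0.0363, 0.0016, 0.0015, 0.0003, 0.0006, -0.001]
```

```bash
python3 - <<'E'
from h import *
P=[]
for _ in range(8): get_image("top"); P.append(observe()["position"])
print(np.mean(P,0).round(4),np.std(P,0).round(4),(np.array([.5189,.1262])-np.mean(P,0)[:2])@[.574,-.819])
E
```

```text
[0.4972 0.1559 0.0848] [0.0003 0.0001 0.0005] 0.036746451876292906
```

jog_arm(
  motion=[
    [[-0.01,0.001,0.001,0,0,0,1],[-0.02,0.001,0.001,0,0,0,1],[-0.027,0.001,0.001,0,0,0,1],[-0.031,0.001,0.001,0,0,0,1],[-0.033,0.001,0.001,0,0,0,1],[-0.035,0.001,0.001,0,0,0,1],[-0.0365,0.001,0.001,0,0,0,1],[-0.0365,0.001,0.001,0,0,0,1],[-0.0365,0.001,0.001,0,0,0,1]],
  ],
)

```text
clock: 13.6
position: [0.518, 0.1267, 0.0824]
ee_rot: [-1.449, -2.787, -0.0]
force: [0.3, -0.5, -0.1]
width: 0.009
gripper_force: 0.0
```

jog_arm(
  motion=[
    [[0.01,0,0,0,0,0,1],[0.03,0,0,0,0,0,1],[0.05,0,-0.03,0,0,0,1],[0.05,0,-0.07,0,0,0,1],[0.04,0,-0.11,0,0,0,1],[0.04,0,-0.11,0,0,0,1],[0.04,0,-0.11,0,0,0,1]],
  ],
)

```text
clock: 14.18
position: [0.4962, 0.1604, 0.1948]
ee_rot: [1.448, 2.784, 0.005]
force: [-0.0, -0.3, -0.9]
width: 0.008
gripper_force: 0.0
```

```bash
python3 go.py .44 -.14 .235 75
```

```text
14.1833 [0.4962 0.1604 0.1948] [-0.574  0.819 -0.002] [-0.01 -0.35 -0.87] 0.008317632197369128
[-0.2138, -0.2182, -0.0409, 0.0052, -0.0003, 0.8733]
```

jog_arm(
  motion=[
    [[-0.214,-0.218,-0.04,0,0,0.87,1],[-0.214,-0.218,-0.04,0,0,0.87,1],[-0.214,-0.218,-0.04,0,0,0.87,1],[-0.214,-0.218,-0.04,0,0,0.87,1],[-0.214,-0.218,-0.04,0,0,0.87,1],[-0.214,-0.218,-0.04,0,0,0.87,1],[-0.214,-0.218,-0.04,0,0,0.87,1],[-0.214,-0.218,-0.04,0,0,0.87,1],[-0.214,-0.218,-0.04,0,0,0.87,1]],
  ],
)

```text
clock: 14.93
position: [0.4377, -0.1454, 0.2316]
ee_rot: [2.496, 1.907, -0.004]
force: [-0.0, 0.8, -0.1]
width: 0.007
gripper_force: 0.0
```

```bash
python3 fine2.py | grep -v scene; python3 go.py .592 .058 .16 145
```

```text
top vase [0.5388 0.0959] -0.002 0.97 14.0
top vase [0.5382 0.0959] 0 0.97 15.5
top vase [0.5381 0.0957] 0.002 0.97 16.5
  groove (0.045, 0.058, 0.072) [0.5389 0.0952] -22.45 diff [ 0.0001 -0.0007]
  groove (0.045, 0.058) [0.5389 0.0953] -17.16 diff [ 0.0002 -0.0006]
  groove (0.072,) [0.539  0.0952] -5.3 diff [ 0.0002 -0.0006]
  groove (0.045, 0.058, 0.072) [0.5403 0.0936] 10.93 diff [-0.0024  0.0027]
  groove (0.045, 0.058) [0.5388 0.0948] 4.6 diff [-0.0039  0.0039]
  groove (0.072,) [0.5525 0.0838] 1.51 diff [ 0.0098 -0.0071]
15.5333 [ 0.4395 -0.1408  0.2323] [0.255 0.967 0.   ] [ 0.76  0.55 -0.27] 0.005746616705243121
[0.2312, 0.0967, 0.0723, -0.0, -0.0001, -1.2179]
```

The vase is now within about 0.7 mm of the axis. Next is the turn: finger at r = 65 mm, φ = -130°, with the tool x axis kept radial so the gripper body stays off the vase.

```bash
python3 go.py .498 .0445 .15 50
```

```text
15.5333 [ 0.4395 -0.1408  0.2323] [0.255 0.967 0.   ] [ 0.76  0.55 -0.27] 0.005746616705243121
[0.1941, 0.0093, 0.0823, -0.0001, -0.0, 0.4401]
```

jog_arm(
  motion=[
    [[0.04,0.002,0.01,0,0,0.1,1],[0.08,0.004,0.03,0,0,0.2,1],[0.12,0.006,0.05,0,0,0.3,1],[0.16,0.008,0.07,0,0,0.4,1],[0.194,0.009,0.082,0,0,0.44,1],[0.194,0.009,0.082,0,0,0.44,1],[0.194,0.009,0.082,0,0,0.44,1],[0.194,0.009,0.11,0,0,0.44,1],[0.194,0.009,0.14,0,0,0.44,1],[0.194,0.009,0.152,0,0,0.44,1]],
  ],
)

```text
clock: 16.37
position: [0.4963, 0.043, 0.0779]
ee_rot: [-2.847, -1.327, 0.005]
force: [-0.3, -0.8, -0.2]
width: -0.0
gripper_force: 0.0
```

jog_arm(
  motion=[
    [[0,0,0,0,0,0,1],[0,0,0.003,0,0,0,1],[0,0,0.006,0,0,0,1],[0,0,0.006,0,0,0,1]],
  ],
)

```text
clock: 16.7
position: [0.4984, 0.0439, 0.075]
ee_rot: [2.847, 1.326, 0.002]
force: [-1.2, -0.1, -0.0]
width: 0.004
gripper_force: 0.0
```

```bash
python3 go.py .498 .0445 .07 50
```

```text
16.7 [0.4984 0.0439 0.075 ] [0.643 0.766 0.001] [-1.21 -0.12 -0.01] 0.003877410729438959
[0.0002, -0.0007, 0.005, 0.0011, -0.001, -0.0008]
```

Lower in 1 mm steps until contact.

jog_arm(
  motion=[
    [[0,0,0.002,0,0,0,1],[0,0,0.003,0,0,0,1],[0,0,0.004,0,0,0,1],[0,0,0.005,0,0,0,1],[0,0,0.005,0,0,0,1]],
  ],
)

```text
clock: 17.12
position: [0.4983, 0.0438, 0.0703]
ee_rot: [2.847, 1.326, 0.002]
force: [-1.6, -0.9, 9.6]
width: 0.003
gripper_force: 4.8
```

jog_arm(
  motion=[
    [[0.0002,0.0051,0,0,0,-0.0785,1],[0.0008,0.0102,0,0,0,-0.157,1],[0.0018,0.0152,0,0,0,-0.2356,1],[0.0032,0.0201,0,0,0,-0.314,1],[0.0049,0.0249,0,0,0,-0.3927,1],[0.0071,0.0295,0,0,0,-0.471,1],[0.0096,0.034,0,0,0,-0.55,1],[0.0124,0.0382,0,0,0,-0.628,1],[0.0157,0.0422,0,0,0,-0.707,1],[0.019,0.046,0,0,0,-0.785,1]],
  ],
)

```text
clock: 17.95
position: [0.5461, 0.0281, 0.0703]
ee_rot: [2.119, 2.317, 0.0]
force: [-1.1, -2.1, 7.7]
width: 0.004
gripper_force: 4.4
```

```bash
python3 go.py
```

```text
17.95 [0.5461 0.0281 0.0703] [-0.089  0.996 -0.001] [-1.14 -2.14  7.73] 0.004101016589928149
```

On track; second half, then settle and lift.

jog_arm(
  motion=[
    [[0.0002,0.0051,0,0,0,-0.0785,1],[0.0008,0.0102,0,0,0,-0.157,1],[0.0018,0.0152,0,0,0,-0.2356,1],[0.0032,0.0201,0,0,0,-0.314,1],[0.0049,0.0249,0,0,0,-0.3927,1],[0.0071,0.0295,0,0,0,-0.471,1],[0.0096,0.034,0,0,0,-0.55,1],[0.0124,0.0382,0,0,0,-0.628,1],[0.0157,0.0422,0,0,0,-0.707,1],[0.019,0.046,0,0,0,-0.785,1]],
  ],
)

```text
clock: 18.78
position: [0.5908, 0.0513, 0.0703]
ee_rot: [1.071, 2.951, -0.0]
force: [0.2, -1.6, 7.1]
width: 0.003
gripper_force: 3.6
```

jog_arm(
  motion=[
    [[0,0,0,0,0,0,1],[0,0,0,0,0,0,1],[0,0,-0.01,0,0,0,1],[0,0,-0.04,0,0,0,1],[0,0,-0.08,0,0,0,1],[0,0,-0.12,0,0,0,1],[-0.03,0,-0.14,0,0,0,1],[-0.07,0,-0.14,0,0,0,1],[-0.1,0,-0.14,0,0,0,1]],
  ],
)

```text
clock: 19.53
position: [0.6681, -0.0143, 0.2125]
ee_rot: [1.076, 2.947, 0.001]
force: [0.5, -0.6, -0.2]
width: 0.005
gripper_force: 0.0
```

```bash
python3 go.py .44 -.16 .22 100
```

```text
19.5333 [ 0.6681 -0.0143  0.2125] [-0.765  0.644 -0.004] [ 0.53 -0.56 -0.19] 0.005337101016053565
[0.0806, -0.2584, -0.0083, 0.0033, 0.0032, 0.6962]
```

jog_arm(
  motion=[
    [[0.08,-0.258,-0.02,0,0,0.69,1],[0.08,-0.258,-0.02,0,0,0.69,1],[0.08,-0.258,-0.02,0,0,0.69,1],[0.08,-0.258,-0.02,0,0,0.69,1],[0.08,-0.258,-0.02,0,0,0.69,1],[0.08,-0.258,-0.02,0,0,0.69,1],[0.08,-0.258,-0.02,0,0,0.69,1],[0.08,-0.258,-0.02,0,0,0.69,1],[0.08,-0.258,-0.02,0,0,0.69,1]],
  ],
)

```text
clock: 20.28
position: [0.4377, -0.1592, 0.2302]
ee_rot: [2.013, 2.41, -0.001]
force: [1.0, 0.0, -0.1]
width: 0.001
gripper_force: 0.0
```

```bash
python3 go.py;  python3 fine2.py | head -6; python3 look.py l4.png
```

```text
20.2833 [ 0.4377 -0.1592  0.2302] [-0.178  0.984 -0.001] [ 1.04  0.04 -0.09] 0.0014671927294716194
top vase [0.5394 0.0945] -0.002 0.97 16.2
top vase [0.5391 0.0944] 0 0.97 17.1
top vase [0.5388 0.0942] 0.002 0.97 18.6
  groove (0.045, 0.058, 0.072) [0.539  0.0952] -22.14 diff [-0.0004  0.0007]
  groove (0.045, 0.058) [0.539  0.0952] -17.28 diff [-0.0004  0.0007]
  groove (0.072,) [0.539  0.0953] -4.89 diff [-0.0004  0.0008]
top vase [0.5397 0.0944] 48.73820148749155
wheel [0.5381 0.0953] 72.2078431372549 diff [-0.0016  0.0009]
  vs first wheel [-0.0007  0.0011] screw [0.5743 0.0417] 0.0643 -56.7 30.0
scene vase [0.54   0.0916] 64.04047619047618
wheel [0.5405 0.0934] 44.23137254901961 diff [0.0005 0.0017]
  vs first wheel [0.0005 0.0017] screw [nan nan] nan nan 0.0look.py:8: RuntimeWarning: invalid value encountered in scalar divide
  ys,xs=np.nonzero(y>.5*y.max()); wt=y[ys,xs]; p=at(c,[(xs*wt).sum()/wt.sum(),(ys*wt).sum()/wt.sum()],.07)[:2]
```

View pics/l4.png

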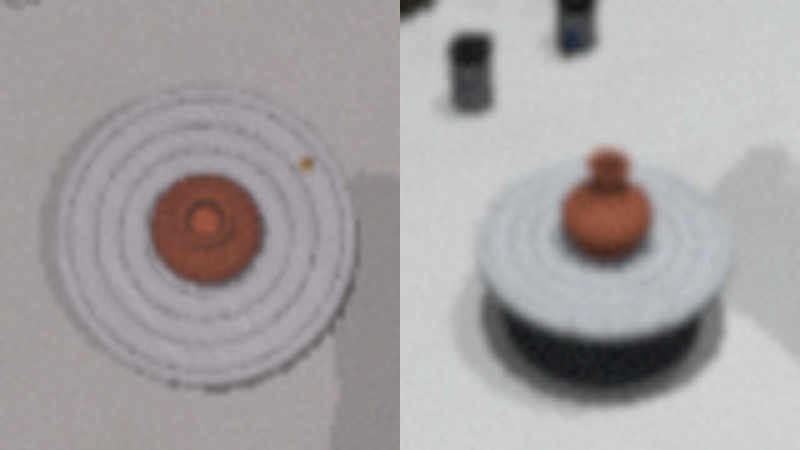

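The screw moved from -149° to -57° (a 92° turn), at crop px (307,163). The vase is within about 1 mm of the axis and the arm is clear, so I'm handing in.

```bash
python3 -c "
from cell import *
print(sign_off())"
```

```text
the job is handed in; nothing more can be done
None
```

The vase stands within about 1 mm of the wheel's axis, the wheel has been turned about 92° counterclockwise, the finger is clear, and the job was handed in at about 21 s of the 48 s; no result was returned.

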